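# Snap the gingerbread tin shut and turn its code to the scanner

### The job

The filled gingerbread tin on the turntable is ready to be booked out: press its hinged lid down until it snaps fully shut, and turn the tin on its turntable so that the bar-code label on its side squarely faces the scanner's window. Leave it standing still and upright in the middle of the plate; do not dent the tin, bump the scanner or disturb anything else on the bench.

Things in the scene. Friction and masses are not known exactly. Their poses are not given: they have to be found in the camera images.
- tin: Tin to book out: round dark petrol-blue metal tin, brass trim, 104 mm diameter, 56 mm from foot to rim, 62 mm with lid shut, 0.4 to 0.6 kg; too wide to grasp. It stands loose on the middle of the turntable plate and turns with it. Origin: centre of its underside, z up its axis. Its front (code label, lid tab) points along its own -x; the lid's hinge is at the back, +x.
- tin_lid (a joint): Lid angle, rad: 0 shut, positive open (starts 0.35-0.8); stays where left. Hinge line parallel to the tin's y, 54 mm along its +x, 56 mm above its underside. Lid's front edge 109 mm from the hinge, brass tab 7 mm more; upper face 6 mm above the hinge line when shut. At about 0.08 the tab meets a spring catch: about 10 N near the front (more nearer the hinge) snaps it down to 0, where it holds.
- tin_lid_front (a point): Point on the lid's upper face, 14 mm in from its front edge (95 mm from the hinge line) on the middle line: a good place to press. It moves with the lid.
- tin_code (a point): Centre of the white bar-code label (black bars, 40 mm wide round the wall, 31 mm high) on the front wall of the tin, right under the lid's tab, 22.5 mm above the tin's underside.
- turntable: Cake turntable: grey foot (176 mm diameter, fixed to the bench), flat whitish metal plate 240 mm in diameter, upper face 55 mm above the bench, turning endlessly both ways on a stiff bearing; stays where left. Under 1 N at the rim turns it: a fingertip pressed on the plate outside the tin (5 to 10 N) and swept round slowly carries it along by friction. Origin: on the bench under its centre.
- turntable_top (a point): Centre of the turntable plate's upper face.
- scanner: Hands-free bar-code scanner fixed to the bench: grey housing 68 x 86 mm, 148 mm high, on a black foot 105 x 100 mm; black and dark red window in front. Origin: centre of its underside. It looks level along its own -x at the middle of the turntable (within 3 degrees or so). Facing it squarely: the tin's -x and the scanner's -x point towards each other.
- scanner_window (a point): Centre of the scanner's window, 83 mm above the bench, 200 to 225 mm from the middle of the turntable.
- cookie_heart: Bystander: iced heart gingerbread, about 70 mm, 10 mm thick, lying by the turntable. Origin: underside centre.
- cookie_star: Bystander: iced six-pointed gingerbread, about 70 mm, 10 mm thick, lying by the turntable. Origin: underside centre.
- cookie_bell: Bystander: iced bell gingerbread, about 70 mm, 10 mm thick. Origin: underside centre.
- sprinkles: Bystander: pink jar of sprinkles with a red cap, 48 mm diameter, 85 mm high. Origin: underside centre.
- spatula: Bystander: icing spatula, steel blade and dark wooden handle, 230 mm long, lying beside the turntable. Origin: underside, near its middle.
- spare_tin: Bystander: a second tin of the same make, shut, standing on the bench and not on the turntable. Origin: underside centre.
- ribbon_spool: Bystander: spool of red ribbon, 68 mm diameter, 30 mm high. Origin: underside centre.

How it is judged:
By the outcome, as a careful person would: the job done as asked, in the order asked, and still so for the second after the job is handed in, with the robot touching nothing.
It also fails if it takes over 58 s, if anything falls off the work surface, if the arm or the gripper's body presses on something with over 40 N, if the wrist force passes 120 N, or if a joint passes its speed limit or range.

### The arm

A 6-joint arm with a two-finger parallel gripper is mounted at the origin on the work surface. World frame = base frame: x ahead of the robot, y to its left, z up, the work surface at z = 0. Lengths are in m, angles in rad, forces in N, time in s.
With the tool pointing down it reaches from about 0.3 to 0.875 m from the base axis. Payload 6.4 kg.
Tool frame: the origin (TCP) lies at the very end of the fingers, on their centre line; the grasp point (between the pads) lies 19 mm behind it (ctrl.hold_point_z is the distance from the TCP to the grasp point, in m); x points along the fingers, y is the direction in which the jaws open and shut, and the axes are right-handed (so a half turn about x gives the same grasp; the last joint's range is limited). The gripper opens to 85 mm and grips with 20 to 120 N. Pads are 22 mm wide; open, the fingers measure 114 mm over their backs; the gripper's body (76 mm by 85 mm) begins 54 mm behind the grasp point. The pads swing forward as they close: fully open they stand 13 mm farther back than shut.
Start: joints at [0.93, 0.181, 1.607, -0, 1.354, -0.206], TCP at [0.242, 0.522, 0.231] pointing down, gripper open.
Joint ranges: [-2.99, 2.99], [-0.89, 2.07], [0.3, 2.58], [-1.14, 4.28], [0, 2.63], [-3.12, 3.12]. Speed limits (rad/s): [2.57, 2.57, 3.01, 3.14, 3.14, 3.14].

### API

Orientations are given as a 3x3 rotation matrix whose columns are the frame's x, y, z axes.
In Python, from rig import readout, camera, camera_params, order, finder, ctrl gives the robot as it stands.
- The arm moves only by the shell command python3 -m inch 'ROWS' [OPENING]. ROWS is JSON, a list of rows, each a list of 4 numbers: the shift along the tool's x, y, z in m, then the turn about the tool's x in degrees. A call has 1 to 5 rows; each row shifts and turns the commanded pose from where the row before left it, along the tool's axes as they then stand; what a row does not reach is not made up. A row lasts 1/8 s, in which the tool goes at most 62.5 mm and 10.7 degrees, less where a joint would pass 70% of its speed; a pose out of reach is approached as far as the arm can. A call with a gripper value outside its range is refused whole. OPENING is the opening, from -1 (shut) to 1 (fully open), set as the call begins (- or left out, the last holds). The fingers move at their own pace and stop on an object; the grip force is fixed at half the most. Time passes only in rows, so rows that do not move let the fingers close. It gives the time, the measured TCP pose, the force and the opening at its end, in the units of the state.
- readout.state(): the state, without advancing time (a new reading comes with each control period).
- camera(name): name is "side" or "top"; returns the picture (384x512x3 uint8, red, green, blue); there is no depth.
- camera_params(name): a dict with "vertical_fov" (degrees; the focal length in pixels is half the picture's height over the tangent of half this angle, whatever the lens; pixels are square), "cx", "cy" (the principal point, pixels), "eye" and "rotation" of the camera in the world. Camera axes: x right, y down, z forward; pixel columns grow to the right and rows downward; lengths in m; the calibration is good to about 2 mm. A picture is of the moment at which its call begins. camera_params takes no time and is no camera call.
- order.sign_off(): hands the job in, once; it reports no verdict.
Trained networks look in the newest picture that a camera, given by its name, has taken for a name from the list of things; names that differ only in an ending like _2 or _b are one class to them, and where a whole thing is asked for, a point or a joint stands for the part that bears it (a point fixed in the world has none). Each returns a list of dicts, best first, with "conf" (0 to 1); they miss things now and then, are a little off and sometimes report something else, mostly with a low value. They report only what shows in the picture. A call takes as long as a camera call.
- finder.spot_in(camera, target): "xyz" ([x, y, z] in m, in world coordinates, good to about 4 mm: the middle of the surface that is visible of it).
The state is a dict: "clock": time; "joint_positions": joint angles; "dq": joint speeds; "joint_efforts": joint torques, N m; "position": TCP position; "ee_rot": TCP orientation; "contact_force": force on the tool from outside, world axes, zero at the start; "ft_torque": the same for the moment, N m; "width": finger opening in m.
Only numpy, scipy, OpenCV 4.12 (cv2) and the standard library are available. Lean on these libraries where they do the work, as an engineer would, in place of code of your own. Each camera call takes 0.05 s, during which the arm holds its last target. There are 200 camera calls.

## Working session

There is one attempt and no reset: what is moved stays moved. The work goes in short steps, Python scripts to look and compute and a shell command to move; the robot and the scene stay as the last step left them, time stands still between calls to the robot, and variables do not carry over. Pictures are saved under pics/ and viewed, about 8 in all and at most 12, crops included, and the job is handed in when it is done.

```bash
mkdir -p pics
python3 - <<'E'
from rig import readout,camera,camera_params,finder
import cv2,numpy as np
s=readout.state();print({k:np.round(v,3).tolist() for k,v in s.items()})
a=[camera(n) for n in("side","top")]
for n,i in zip(("side","top"),a):
    cv2.imwrite(f"pics/{n}0.png",i[:,:,::-1]); p=camera_params(n);print(n,p)
for t in["tin","tin_lid_front","tin_code","turntable","turntable_top","scanner","scanner_window","cookie_heart","cookie_star","cookie_bell","sprinkles","spatula","spare_tin","ribbon_spool"]:
  for n in("side","top"):
    print(t,n,[(np.round(d["xyz"],3).tolist(),round(d["conf"],2)) for d in finder.spot_in(n,t)[:2]])
print(readout.state()["clock"])
E
```

```text
{'clock': 0.0, 'joint_positions': [0.93, 0.182, 1.608, 0.0, 1.354, -0.206], 'dq': [-0.001, 0.0, 0.001, -0.0, -0.002, 0.002], 'joint_efforts': [-0.001, -44.489, -35.133, -0.0, 0.009, -0.0], 'position': [0.242, 0.521, 0.23], 'ee_rot': [[-0.001, 0.421, 0.907], [-0.001, 0.907, -0.421], [-1.0, -0.002, -0.0]], 'contact_force': [-0.141, 0.055, -0.092], 'ft_torque': [-0.038, -0.028, 0.008], 'width': 0.085}
side {'vertical_fov': 57.14399631268182, 'cx': 254.78714625280546, 'cy': 187.56654355750362, 'eye': array([-0.14315442, -0.7177673 ,  0.81767722]), 'rotation': array([[ 0.69387686, -0.42891846,  0.57841495],
       [-0.71970262, -0.38660954,  0.57668119],
       [-0.02372847, -0.81643249, -0.57695316]])}
top {'vertical_fov': 44.28362564232039, 'cx': 244.9783213306754, 'cy': 193.98200058320634, 'eye': array([0.32688593, 0.02603664, 1.48143791]), 'rotation': array([[-0.00169264, -0.98587445,  0.16747746],
       [-0.99999274,  0.00109695, -0.00364931],
       [ 0.00341405, -0.16748243, -0.98586915]])}
tin side []
tin top [([0.55, 0.006, 0.139], 0.88)]
tin_lid_front side [([0.545, -0.013, 0.1
[... 699 characters left out ...]
0.523, -0.183, 0.004], 0.42)]
cookie_star side []
cookie_star top [([0.677, 0.15, 0.012], 0.85), ([0.681, -0.129, 0.083], 0.35)]
cookie_bell side [([0.435, -0.454, 0.01], 0.62)]
cookie_bell top [([0.448, -0.444, 0.01], 0.81)]
sprinkles side [([0.358, 0.432, 0.031], 0.6)]
sprinkles top [([0.681, -0.127, 0.083], 0.48)]
spatula side [([0.497, -0.191, 0.004], 0.77), ([0.505, -0.038, 0.055], 0.4)]
spatula top [([0.522, -0.181, 0.006], 0.94), ([0.536, 0.01, 0.057], 0.28)]
spare_tin side []
spare_tin top [([0.633, -0.456, 0.062], 0.91), ([0.548, 0.003, 0.137], 0.66)]
ribbon_spool side [([0.358, 0.43, 0.033], 0.63), ([0.534, -0.013, 0.091], 0.34)]
ribbon_spool top [([0.364, 0.445, 0.027], 0.77)]
1.5
```

View pics/side0.png

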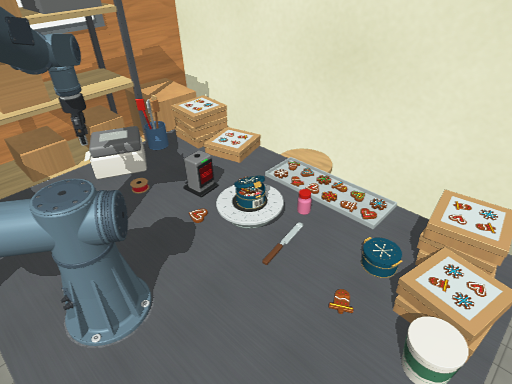

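View pics/top0.png

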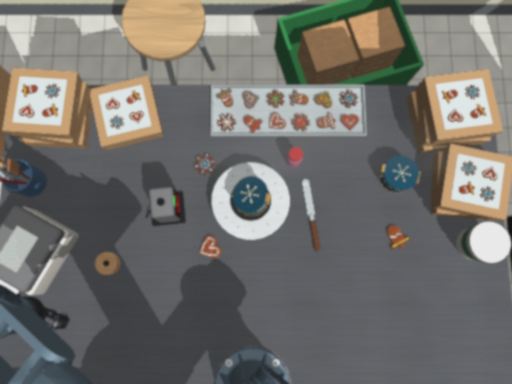

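The side view shows the tin with its lid open on the plate at about (252,192) and the scanner at (200,172). In the top view the plate is at (250,200) and the scanner at (165,205), with the heart, star, sprinkles and spatula around the plate. Next I'll enlarge the tin.

```bash
cat > h.py <<'E'
import numpy as np,cv2
from rig import readout,camera,camera_params,finder
def cam(n):
    p=camera_params(n);f=192/np.tan(np.radians(p["vertical_fov"])/2);return p,f
def ray(n,uv,z):
    p,f=cam(n);d=p["rotation"]@np.array([(uv[0]-p["cx"])/f,(uv[1]-p["cy"])/f,1]);e=p["eye"];return e+d*(z-e[2])/d[2]
def proj(n,X):
    p,f=cam(n);c=(np.array(X)-p["eye"])@p["rotation"];c=c.reshape(-1,3);return np.c_[p["cx"]+f*c[:,0]/c[:,2],p["cy"]+f*c[:,1]/c[:,2]]
def crops(tag,imgs=None):
    s=camera("side");t=camera("top")
    a=cv2.resize(s[140:240,175:300],None,fx=4.8,fy=4.8,interpolation=cv2.INTER_CUBIC)[:, :600]
    b=cv2.resize(t[150:250,140:300],None,fx=3.75,fy=3.75,interpolation=cv2.INTER_CUBIC)
    cv2.imwrite(f"pics/{tag}_s.png",s[:,:,::-1]);cv2.imwrite(f"pics/{tag}_t.png",t[:,:,::-1])
    c=np.vstack([a[:, :600],b[:, :600]]);c=cv2.resize(c,None,fx=.7,fy=.7,interpolation=cv2.INTER_AREA)
    cv2.imwrite(f"pics/{tag}.png",c[:,:,::-1])
    return s,t
E
python3 - <<'E'
from h import *
s=cv2.imread("pics/side0.png");t=cv2.imread("pics/top0.png")
cv2.imwrite("pics/c1.png",cv2.resize(s[145:235,180:300],None,fx=6.6,fy=6.6,interpolation=cv2.INTER_CUBIC))
cv2.imwrite("pics/c2.png",cv2.resize(t[150:250,140:300],None,fx=5,fy=5,interpolation=cv2.INTER_CUBIC))
# plate fit
for n,i in(("side",s),("top",t)):
    g=i.min(2).astype(float);c=ray
    m=((i.min(2)>150)&((i.max(2).astype(int)-i.min(2))<45)).astype(np.uint8)
    k,l,st,ce=cv2.connectedComponentsWithStats(m)
    u,v=(250,200)if n=="top" else(250,205)
    j=max(range(1,k),key=lambda j:st[j,4] if abs(ce[j]-[u,v]).max()<20 else 0)
    cs=max(cv2.findContours((l==j).astype(np.uint8),0,1)[0],key=len)
    pts=cv2.convexHull(cs)[:,0]
    w=np.array([ray(n,p,.055)[:2] for p in pts])
    A=np.c_[2*w,np.ones(len(w))];x=np.linalg.lstsq(A,(w**2).sum(1),rcond=None)[0]
    print(n,st[j],x[:2],np.sqrt(x[2]+x[0]**2+x[1]**2))
E
```

```text
side [ 216  185   67   40 1346] [ 0.54615462 -0.00072213] 0.12085392818541466
top [ 212  162   78   78 3124] [0.55023943 0.00448169] 0.1198672103580234
```

View pics/c1.png

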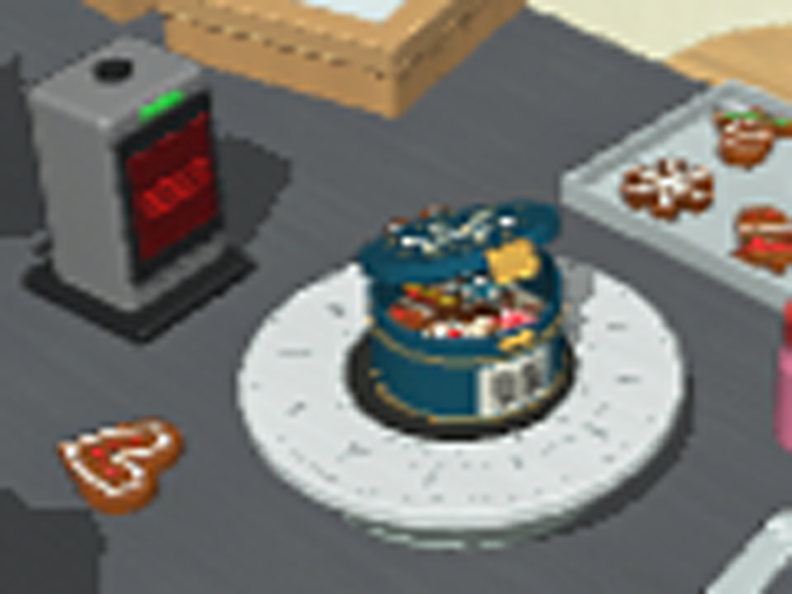

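View pics/c2.png

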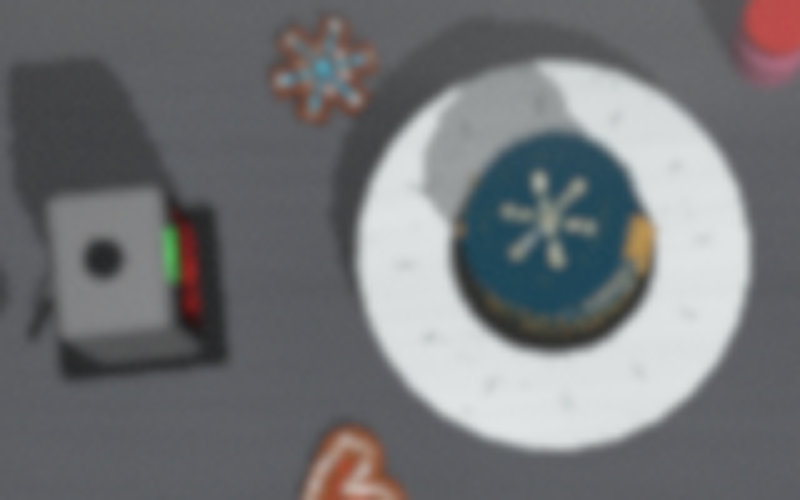

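```bash
cat > fit.py <<'E'
from h import *
from scipy.optimize import least_squares
Z0=.055
def label(cx,cy,ph,side=1):
    out=[]
    for a in(-20/52,20/52):
        for z in(.007,.038):
            out.append([cx+.052*np.cos(ph+a),cy+.052*np.sin(ph+a),Z0+z])
    return np.array(out)
def lidpt(cx,cy,ph,th,r,h=.006):
    # r from hinge toward front
    d=np.array([np.cos(ph),np.sin(ph)])
    x=-.054+r*np.cos(th)-(-h)*np.sin(th)*-1; z=.056+r*np.sin(th)+h*np.cos(th)
    return np.r_[np.array([cx,cy])+d*x,Z0+z]
E
python3 - <<'E'
from fit import *
c1=lambda u,v:(180+u/6.6-.42,145+v/6.6-.42); c2=lambda u,v:(140+u/5-.4,150+v/5-.4)
L=[ray("side",c1(513,383),.0775)];print("code",L)
obsL=np.array([c1(480,365),c1(478,418),c1(553,350),c1(548,403)])
def res(p):
    cx,cy,ph,th=p
    P=proj("side",label(cx,cy,ph))
    # order: a=-: which is left in the picture? CCW angle seen from camera at -x-y : larger angle
    o=P if P[0,0]<P[2,0] else P[[2,3,0,1]]
    o=o[[1,0,3,2]]
    tab=lidpt(cx,cy,ph,th,.1125,.003)
    r=np.r_[(o-obsL).ravel(),(proj("side",tab)-c1(513,260)).ravel(),(proj("top",tab)-c2(640,245)).ravel()]
    return np.r_[r,(cx-.5485)/.002*.5,(cy-.003)/.002*.5]
for ph0 in(-1.6,-1.,-2.2):
    s=least_squares(res,[.5485,.003,ph0,.5]);print(s.cost,s.x,np.degrees(s.x[2:]),s.fun.round(1))
f=[ray("top",c2(*q),.148)[:2] for q in((50,203),(160,188),(172,330),(62,345))]
f=np.array(f);print(f.round(3),"sizes",np.linalg.norm(f-np.roll(f,-1,0),axis=1))
d=f[1]+f[2]-f[0]-f[3];print("scanner look",np.degrees(np.arctan2(d[1],d[0])),"ctr",f.mean(0))
c=np.array([.5485,.003])-f.mean(0);print("bearing to mid",np.degrees(np.arctan2(c[1],c[0])))
w=[ray("side",c1(*q),z)[:2] for q,z in(((118,155),.13),((215,92),.13))];print(w)
print(lidpt(*s.x,.095))
E
```

```text
code [array([ 0.54031235, -0.04643534,  0.0775    ])]
4.542641053715782 [ 5.52776953e-01  2.40722105e-04 -1.84461948e+00  3.93036021e-01] [-105.68891114   22.51930521] [-0.2  1.   0.3  0.2 -1.4 -0.4 -0.6 -1.3 -0.6 -0.3  1.2 -0.4  1.1 -0.7]
4.542641053720841 [ 5.52776941e-01  2.40725596e-04 -1.84461919e+00  3.93036028e-01] [-105.68889437   22.51930562] [-0.2  1.   0.3  0.2 -1.4 -0.4 -0.6 -1.3 -0.6 -0.3  1.2 -0.4  1.1 -0.7]
4.542641053716267 [ 5.52776947e-01  2.40724318e-04 -1.84461932e+00  3.93036015e-01] [-105.68890171   22.51930484] [-0.2  1.   0.3  0.2 -1.4 -0.4 -0.6 -1.3 -0.6 -0.3  1.2 -0.4  1.1 -0.7]
[[0.565 0.295]
 [0.573 0.232]
 [0.491 0.223]
 [0.483 0.285]] sizes [0.06345452 0.08257627 0.06280995 0.08245778]
scanner look -82.18110884916688 ctr [0.52805232 0.25867092]
bearing to mid -85.42741320400732
[array([0.49421454, 0.21369904]), array([0.57577255, 0.22600107])]
[ 0.54427017 -0.0300456   0.152927  ]
```

```bash
python3 -m inch '[[0,-0.014,0.018,0],[0,-0.027,0.036,0],[0,-0.027,0.036,0],[0,-0.027,0.036,0],[0,-0.027,0.036,0]]' -1
python3 -m inch '[[0,-0.027,0.036,0],[0,-0.027,0.036,0],[0,-0.027,0.036,0],[0,-0.027,0.036,0],[0,-0.027,0.036,0]]'
python3 -m inch '[[0,-0.027,0.036,0],[0,-0.027,0.036,0],[0,-0.027,0.036,0],[0,-0.027,0.036,0],[0,-0.013,0.018,0]]'
```

```text
clock: 2.12
position: [0.3384, 0.3403, 0.2313]
ee_rot: [[0.0, 0.421, 0.907], [-0.0, 0.907, -0.421], [-1.0, -0.0, 0.001]]
contact_force: [0.5, -0.0, 0.3]
width: 0.0001
clock: 2.75
position: [0.4443, 0.142, 0.2314]
ee_rot: [[0.001, 0.422, 0.907], [-0.0, 0.907, -0.422], [-1.0, -0.0, 0.001]]
contact_force: [0.1, 0.9, 0.8]
width: -0.0004
clock: 3.38
position: [0.5402, -0.0364, 0.2313]
ee_rot: [[-0.0, 0.424, 0.906], [-0.0, 0.906, -0.424], [-1.0, -0.0, 0.0]]
contact_force: [-0.0, 0.2, 0.6]
width: 0.0002
```

```bash
python3 -m inch '[[0.02,0,0,0],[0.025,0,0,0],[0.018,0,0,0],[0.005,0,0,0],[0.004,0,0,0]]'
python3 -m inch '[[0.004,0,0,0],[0.004,0,0,0],[0.004,0,0,0],[0.004,0,0,0],[0.004,0,0,0]]'
```

```text
clock: 4.0
position: [0.5404, -0.0336, 0.1597]
ee_rot: [[0.001, 0.421, 0.907], [-0.0, 0.907, -0.421], [-1.0, 0.0, 0.001]]
contact_force: [-0.1, -0.2, 0.4]
width: -0.0002
clock: 4.62
position: [0.5401, -0.0336, 0.139]
ee_rot: [[-0.0, 0.421, 0.907], [0.0, 0.907, -0.421], [-1.0, -0.0, -0.0]]
contact_force: [-0.8, -0.3, 0.8]
width: 0.0
```

```bash
python3 -m inch '[[0.003,0,0,0],[0.003,0,0,0],[0.003,0,0,0],[0.002,0,0,0],[0,0,0,0]]'
python3 -m inch '[[0.002,0,0,0],[0.002,0,0,0],[0.001,0,0,0],[0,0,0,0]]'
```

```text
clock: 5.25
position: [0.54, -0.0335, 0.1281]
ee_rot: [[-0.0, 0.421, 0.907], [0.0, 0.907, -0.421], [-1.0, 0.0, -0.0]]
contact_force: [1.0, -0.7, 0.2]
width: 0.0002
clock: 5.75
position: [0.5405, -0.0338, 0.124]
ee_rot: [[0.001, 0.421, 0.907], [-0.001, 0.907, -0.421], [-1.0, -0.0, 0.001]]
contact_force: [-0.7, -1.4, 4.5]
width: -0.0001
```

```bash
python3 -m inch '[[0.001,0,0,0],[0.001,0,0,0],[0,0,0,0]]'
python3 -m inch '[[0.001,0,0,0],[0.001,0,0,0],[0,0,0,0]]'
```

```text
clock: 6.12
position: [0.5418, -0.0342, 0.1235]
ee_rot: [[0.004, 0.421, 0.907], [-0.001, 0.907, -0.421], [-1.0, 0.0, 0.004]]
contact_force: [-1.8, -0.1, 12.1]
width: -0.0001
clock: 6.5
position: [0.5408, -0.034, 0.1199]
ee_rot: [[0.002, 0.421, 0.907], [-0.001, 0.907, -0.421], [-1.0, 0.0, 0.002]]
contact_force: [0.2, -0.5, 0.7]
width: -0.0001
```

```bash
python3 -m inch '[[0.001,0,0,0],[0.001,0,0,0],[0.001,0,0,0],[0,0,0,0]]'
python3 -m inch '[[0.001,0,0,0],[0.001,0,0,0],[0,0,0,0]]'
```

```text
clock: 7.0
position: [0.5401, -0.0335, 0.1167]
ee_rot: [[-0.0, 0.421, 0.907], [0.0, 0.907, -0.421], [-1.0, 0.0, -0.0]]
contact_force: [-2.1, 0.1, 6.8]
width: -0.0002
clock: 7.38
position: [0.5414, -0.0339, 0.1163]
ee_rot: [[0.003, 0.421, 0.907], [-0.001, 0.907, -0.421], [-1.0, 0.0, 0.003]]
contact_force: [-2.1, 0.3, 13.3]
width: 0.0001
```

```bash
python3 -m inch '[[-0.015,0,0,0],[-0.025,0,0,0],[-0.025,0,0,0]]'
python3 -m inch '[[0,0.012,0.017,0],[0,0.018,0.026,0],[0,0.019,0.027,0],[0,0.012,0.017,0],[0,0,0,0]]'
python3 - <<'E'
from h import *
print(readout.state()["joint_positions"])
s=camera("side");t=camera("top")
a=cv2.resize(s[145:235,180:300],None,fx=5,fy=5,interpolation=cv2.INTER_CUBIC)
b=cv2.resize(t[150:250,200:300],None,fx=1.7,fy=1.7,interpolation=cv2.INTER_CUBIC)
c=np.zeros((450,800,3),np.uint8);c[:,:600]=a;c[:170,610:780]=b
cv2.imwrite("pics/d1.png",c[:,:,::-1]);cv2.imwrite("pics/d1s.png",s[:,:,::-1]);cv2.imwrite("pics/d1t.png",t[:,:,::-1])
E
```

```text
clock: 7.75
position: [0.5395, -0.0333, 0.1797]
ee_rot: [[-0.001, 0.421, 0.907], [0.001, 0.907, -0.421], [-1.0, -0.0, -0.002]]
contact_force: [0.5, 0.0, -0.1]
width: 0.0002
clock: 8.38
position: [0.645, -0.0146, 0.1787]
ee_rot: [[-0.001, 0.421, 0.907], [0.0, 0.907, -0.421], [-1.0, -0.0, -0.001]]
contact_force: [-0.9, -0.2, 0.4]
width: 0.0003
[-2.06220964e-01  3.81074080e-01  1.46585421e+00  7.57779259e-05
  1.29563344e+00 -1.34293425e+00]
```

View pics/d1.png

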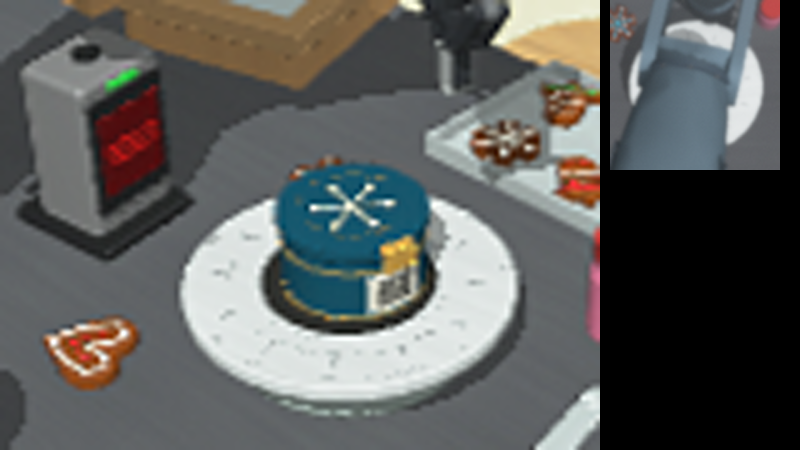

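Run:
```python
from fit import *
c=lambda u,v:(180+u/5-.4,145+v/5-.4)
ctr=ray("side",c(352,209),.117);tab=ray("side",c(400,243),.116)
print("lid ctr",ctr,"tab",tab,np.linalg.norm((tab-ctr)[:2]),np.degrees(np.arctan2(*(tab-ctr)[1::-1])))
code=ray("side",c(393,290),.0775);print(code,np.degrees(np.arctan2(*(code-ctr)[1::-1])))
i=cv2.imread("pics/d1s.png")
# tin foot/plate centre fit by plate hull
m=((i.min(2)>150)&((i.max(2).astype(int)-i.min(2))<45)).astype(np.uint8)
k,l,st,ce=cv2.connectedComponentsWithStats(m)
j=max(range(1,k),key=lambda j:st[j,4] if abs(ce[j]-[250,205]).max()<20 else 0)
print(st[j])
# predicted outlines overlay for given pose
a=np.linspace(0,2*np.pi,72)
o=cv2.resize(i[145:235,180:300],None,fx=5,fy=5,interpolation=cv2.INTER_CUBIC)
C=(.5485,.002)
def dr(P,col):
    q=((proj("side",P)-[180,145]+.4)*5).astype(int)
    for x in q: cv2.circle(o,tuple(int(v) for v in x),2,col,-1)
for r,z,col in((.12,.055,(0,0,255)),(.055,.117,(0,255,255)),(.052,.055,(0,255,0))):
    dr(np.c_[C[0]+r*np.cos(a),C[1]+r*np.sin(a),0*a+z],col)
dr(label(*C,np.radians(-103)),(255,0,255))
cv2.imwrite("pics/d2.png",o)
```

```text
lid ctr [ 5.53229083e-01 -2.38791685e-04  1.17000000e-01] tab [ 0.54748167 -0.05132535  0.116     ] 0.05140884552671993 -96.41898253918102
[ 0.54241202 -0.04866547  0.0775    ] -102.59145853744815
[ 216  185   67   40 1361]
```

View pics/d2.png

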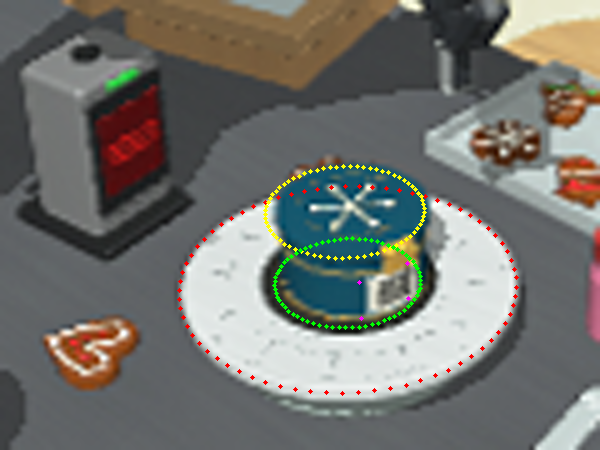

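Lid confirmed shut: the picture shows it flush, with the tab at (400,250) over the label at (393,290). Next I'll press the fingertip on the plate.

```bash
python3 -m inch '[[0.02,0,0,0],[0.035,0,0,0],[0.035,0,0,0],[0.02,0,0,0],[0.01,0,0,0]]'
python3 -m inch '[[0.002,0,0,0],[0.001,0,0,0],[0.001,0,0,0],[0,0,0,0]]'
```

```text
clock: 9.1
position: [0.6435, -0.0149, 0.0576]
ee_rot: [[-0.002, 0.421, 0.907], [0.0, 0.907, -0.421], [-1.0, -0.001, -0.002]]
contact_force: [0.7, -0.2, -0.2]
width: 0.0002
clock: 9.6
position: [0.6451, -0.015, 0.056]
ee_rot: [[0.001, 0.421, 0.907], [-0.0, 0.907, -0.421], [-1.0, 0.0, 0.001]]
contact_force: [0.1, 0.1, -0.2]
width: 0.0001
```

```bash
python3 -m inch '[[0.001,0,0,0],[0,0,0,0]]'
python3 -m inch '[[0.001,0,0,0],[0,0,0,0]]'
```

```text
clock: 9.85
position: [0.6451, -0.015, 0.0551]
ee_rot: [[0.001, 0.421, 0.907], [-0.0, 0.907, -0.421], [-1.0, 0.0, 0.001]]
contact_force: [-1.9, 0.1, 4.5]
width: -0.0
clock: 10.1
position: [0.6451, -0.015, 0.055]
ee_rot: [[0.001, 0.421, 0.907], [-0.0, 0.907, -0.421], [-1.0, 0.0, 0.001]]
contact_force: [-5.0, -0.6, 12.1]
width: -0.0001
```

```bash
python3 -m inch '[[-0.0004,-0.0042,0.001,2.5],[0,-0.0042,0.001,2.5],[0,-0.0083,0.0019,5],[0,-0.0083,0.0019,5],[0,-0.0083,0.0019,5]]'
```

```text
clock: 10.72
position: [0.6328, -0.0461, 0.055]
ee_rot: [[-0.001, 0.708, 0.706], [0.002, 0.706, -0.708], [-1.0, 0.0, -0.002]]
contact_force: [-7.2, 6.2, 13.3]
width: 0.0002
```

```bash
python3 -m inch '[[-0.0004,-0.0083,0.0019,5],[0,-0.0083,0.0019,5],[0,-0.0083,0.0019,5],[0,-0.0083,0.0019,5],[0,-0.0083,0.0019,5]]'
python3 -m inch '[[0,-0.0083,0.0019,5],[0,-0.0083,0.0019,5],[0,-0.0083,0.0019,5],[0,-0.0083,0.0019,5],[0,-0.0083,0.0019,5]]'
```

```text
clock: 11.35
position: [0.6049, -0.0773, 0.0551]
ee_rot: [[0.0, 0.94, 0.341], [0.002, 0.341, -0.94], [-1.0, 0.001, -0.001]]
contact_force: [-1.6, 5.1, 8.4]
width: -0.0003
clock: 11.98
position: [0.5666, -0.0941, 0.0551]
ee_rot: [[0.002, 0.996, -0.089], [0.001, -0.089, -0.996], [-1.0, 0.002, -0.001]]
contact_force: [-0.4, 3.5, 7.5]
width: 0.0002
```

```bash
python3 -m inch '[[0,-0.0083,0.0019,5],[0,-0.0083,0.0019,5],[0,-0.0083,0.0019,5],[0,-0.0083,0.0019,5],[0,-0.0083,0.0019,5]]'
python3 -m inch '[[0,-0.0083,0.0019,5],[0,-0.0083,0.0019,5],[0,-0.0083,0.0019,5],[0,-0.0083,0.0019,5],[0,-0.0083,0.0019,5]]'
python3 -m inch '[[0,-0.0083,0.0019,5],[0,-0.0083,0.0019,5],[0,-0.0083,0.0019,5],[0,-0.0083,0.0019,5],[0,-0.0083,0.0019,5]]'
```

```text
clock: 12.6
position: [0.5248, -0.0931, 0.0551]
ee_rot: [[0.003, 0.865, -0.501], [0.0, -0.501, -0.865], [-1.0, 0.002, -0.002]]
contact_force: [1.1, 3.3, 4.7]
width: 0.0001
clock: 13.22
position: [0.4874, -0.0742, 0.055]
ee_rot: [[0.003, 0.572, -0.82], [-0.001, -0.82, -0.572], [-1.0, 0.002, -0.002]]
contact_force: [2.3, 0.4, 3.6]
width: -0.0001
clock: 13.85
position: [0.4611, -0.0412, 0.055]
ee_rot: [[0.002, 0.172, -0.985], [-0.001, -0.985, -0.172], [-1.0, 0.001, -0.002]]
contact_force: [0.5, -0.3, 5.7]
width: -0.0001
```

```bash
python3 -m inch '[[0,-0.0083,0.0019,5],[0,-0.0083,0.0019,5],[0,-0.0042,0.001,2.5],[0,-0.0042,0.001,2.5],[0,0,0,0]]'
python3 -m inch '[[-0.01,0,0,0],[-0.04,0,0,0],[-0.05,0,0,0],[-0.05,0,0,0]]'
python3 -m inch '[[0,0.03,0,0],[0,0.055,0,0],[0,0.055,0,0],[0,0.055,0,0],[0,0.055,0,0]]'
python3 -m inch '[[0,0.055,0,0],[0,0.03,0,0],[0,0,0,0]]'
cat > look.py <<'E'
from h import *
import sys
n=sys.argv[1]
s=camera("side");t=camera("top")
a=cv2.resize(t[150:250,140:300],None,fx=5,fy=5,interpolation=cv2.INTER_CUBIC)
c=np.zeros((600,800,3),np.uint8);c[:350]=a[80:430]
c[350:,:333]=cv2.resize(s[145:235,180:300],(333,250),interpolation=cv2.INTER_CUBIC)
c[350:,340:673]=cv2.resize(s,(333,250),interpolation=cv2.INTER_AREA)
cv2.imwrite(f"pics/{n}.png",c[:,:,::-1]);cv2.imwrite(f"pics/{n}s.png",s[:,:,::-1]);cv2.imwrite(f"pics/{n}t.png",t[:,:,::-1])
E
python3 look.py e1
```

```text
clock: 14.48
position: [0.4527, -0.0165, 0.055]
ee_rot: [[0.001, -0.085, -0.996], [-0.001, -0.996, 0.085], [-1.0, 0.001, -0.001]]
contact_force: [-3.3, -0.7, 10.4]
width: -0.0001
clock: 14.98
position: [0.4521, -0.0164, 0.2059]
ee_rot: [[0.0, -0.086, -0.996], [0.0, -0.996, 0.086], [-1.0, -0.0, -0.0]]
contact_force: [0.7, -0.9, 0.1]
width: -0.0
clock: 15.6
position: [0.4307, -0.2674, 0.2047]
ee_rot: [[0.001, -0.086, -0.996], [-0.001, -0.996, 0.086], [-1.0, 0.0, -0.001]]
contact_force: [0.3, -0.1, -0.6]
width: 0.0002
clock: 15.98
position: [0.4231, -0.3523, 0.2042]
ee_rot: [[0.0, -0.089, -0.996], [-0.0, -0.996, 0.089], [-1.0, 0.0, -0.0]]
contact_force: [0.4, 0.5, -0.0]
width: -0.0
```

View pics/e1.png

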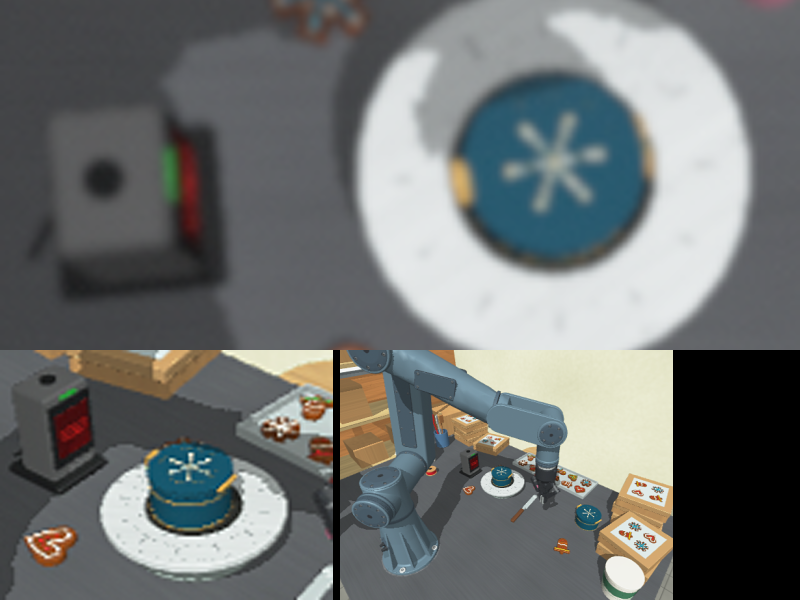

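```bash
cat > yaw.py <<'E'
from h import *
import sys
def an(v):return np.degrees(np.arctan2(v[1],v[0])).round(1)
i=cv2.imread(f"pics/{sys.argv[1]}t.png").astype(int)
w=np.zeros(i.shape[:2]);sub=(slice(170,218),slice(225,277))
b,g,r=[i[sub][...,k] for k in range(3)]
m=((r-b)>45)&(r>120)
k,l,st,ce=cv2.connectedComponentsWithStats(m.astype(np.uint8),connectivity=8)
bl=[]
for j in range(1,k):
    if st[j,4]>=3: 
        wt=((r-b)*(l==j)).astype(float);ys,xs=np.mgrid[170:218,225:277];c=((xs*wt).sum()/wt.sum(),(ys*wt).sum()/wt.sum());bl.append(c);print("brass",st[j,4],np.round(c,2),ray("top",c,.114).round(4))
# lid star: pale pixels within lid disc
pale=np.minimum(r,np.minimum(g,b)).astype(float)
y0=(m*0)
ys,xs=np.mgrid[170:218,225:277]
ld=(b-r>25);c=(xs[ld].mean(),ys[ld].mean())
mask=np.hypot(xs-250.3,ys-182)<11 
wt=np.clip(r-110,0,None)*mask;c=((xs*wt).sum()/wt.sum(),(ys*wt).sum()/wt.sum())
C=ray("top",c,.117);print("star ctr",np.round(c,2),C.round(4))
P=np.array([ray("top",(x,y),.117)[:2]-C[:2] for x,y in zip(xs[mask],ys[mask])]);W=wt[mask]
a=np.arctan2(P[:,1],P[:,0]);h=(W*np.hypot(*P.T)*np.exp(6j*a)).sum()
print("star arm mod 60:",(np.degrees(np.angle(h))/6%60).round(1))
for q in bl:
    d=ray("top",q,.114)-C;print("from centre",an(d),np.linalg.norm(d[:2]).round(4))
    d2=[ray("top",q,.114)-ray("top",p,.111) for p in bl if p is not q]
    print("  axis",[an(x) for x in d2])
E
python3 yaw.py e1
python3 - <<'E'
from rig import finder,readout
for n,t in(("top","tin"),("top","scanner"),("side","scanner_window"),("top","cookie_star"),("top","cookie_heart")):print(t,finder.spot_in(n,t)[:1])
E
```

```text
brass 26 [231.64 202.11] [0.5351 0.0601 0.114 ]
star ctr [252.02 176.46] [6.111e-01 1.000e-04 1.170e-01]
star arm mod 60: 1.3
from centre 141.7 0.0969
  axis []
tin [{'xyz': [0.5464, 0.0073, 0.1189], 'conf': 0.96}]
scanner [{'xyz': [0.5219, 0.2487, 0.145], 'conf': 0.88}]
scanner_window [{'xyz': [0.5126, 0.2258, 0.0854], 'conf': 0.75}]
cookie_star [{'xyz': [0.6778, 0.1517, 0.0116], 'conf': 0.68}]
cookie_heart [{'xyz': [0.4117, 0.1291, 0.0104], 'conf': 0.67}]
```

```bash
sed -i 's/170:218/170:226/g; s/slice(170,218)/slice(170,226)/; s/ys-182/ys-198/; s/(r-b)>45)&(r>120)/(r-b)>25)\&(r>90)/' yaw.py; python3 yaw.py e1
```

```text
brass 3 [268.   191.01] [ 0.568  -0.0468  0.114 ]
brass 11 [269.45 197.81] [ 0.5477 -0.0509  0.114 ]
brass 32 [231.6  202.06] [0.5352 0.0602 0.114 ]
star ctr [250.87 198.1 ] [0.5464 0.0038 0.117 ]
star arm mod 60: 41.3
from centre -66.9 0.055
  axis [np.float64(12.1), np.float64(-73.2)]
from centre -88.7 0.0546
  axis [np.float64(-169.4), np.float64(-83.8)]
from centre 101.2 0.0576
  axis [np.float64(107.3), np.float64(96.6)]
```

```bash
python3 - <<'E'
from h import *
from scipy.optimize import minimize
C0=(140+553/5-.4,150+242/5-.4)
for nm in("e1",):
    i=cv2.imread(f"pics/{nm}t.png").astype(np.float32)
    # rectified lid plane at .117 : 0.5mm px, x up, y left
    def rect(z,c,h):
        g=np.arange(-h,h,.0005);X,Y=np.meshgrid(g+c[0],g+c[1],indexing="ij")
        uv=proj("top",np.c_[X.ravel(),Y.ravel(),0*X.ravel()+z]).astype(np.float32).reshape(*X.shape,2)
        return cv2.remap(i,uv[...,0],uv[...,1],cv2.INTER_CUBIC),X,Y
    R,X,Y=rect(.117,(.5464,.0045),.05)
    red=R[...,2]
    def sc(p):
        r=np.hypot(X-p[0],Y-p[1]);a=np.arctan2(Y-p[1],X-p[0])
        w=(r<.026)&(r>.006)
        return -(red*w*np.cos(6*(a-p[2]))).sum()/w.sum()
    best=min((minimize(sc,[.5464+dx,.0045+dy,np.radians(95+k)],method="Nelder-Mead",options=dict(xatol=1e-5)) for k in(0,10) for dx in(-.003,0,.003) for dy in(-.003,0,.003)),key=lambda s:s.fun)
    print("star",best.x[:2],np.degrees(best.x[2]),best.fun)
# scanner housing top: grey low-saturation, z=.148
    R,X,Y=rect(.148,(.526,.257),.075)
    out=R.astype(np.uint8)
    cv2.imwrite("pics/sc.png",cv2.resize(out[::-1,::-1],None,fx=2,fy=2))
    sat=R.max(2)-R.min(2);v=R.mean(2)
    print(np.percentile(v,[10,50,90,95]))
    m=((v>95)&(sat<25)).astype(np.uint8)
    k,l,st,ce=cv2.connectedComponentsWithStats(m)
    j=max(range(1,k),key=lambda j:st[j,4]);pts=np.argwhere(l==j).astype(np.float32)
    print(st[j]/2, cv2.minAreaRect(pts))
E
ls pics
```

```text
star [0.5467658 0.0051384] 101.61288547034398 -18.474024484657015
[45.28063507 69.22773743 97.17760239 99.82274551]
[   0.     0.    45.5  150.  4874. ] ((149.5, 45.0), (90.0, 299.0), 90.0)
c1.png
c2.png
d1.png
d1s.png
d1t.png
d2.png
e1.png
e1s.png
e1t.png
sc.png
side0.png
top0.png
```

View pics/sc.png

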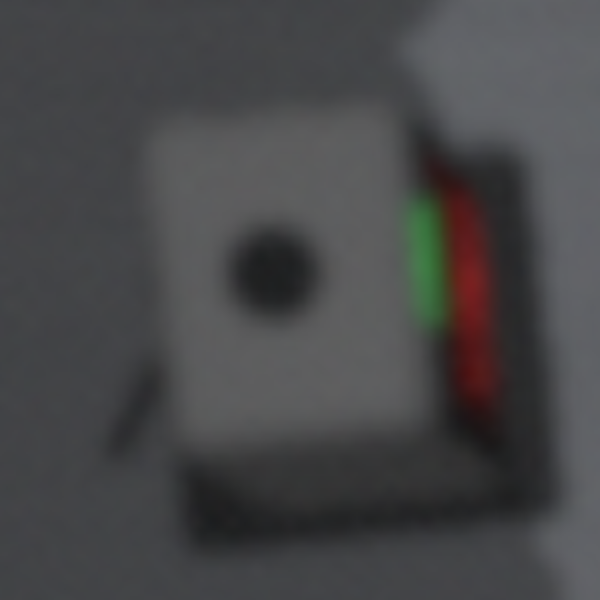

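```bash
python3 -m inch '[[0,-0.02,-0.008,0],[0,-0.045,-0.017,0],[0,-0.05,-0.019,0],[0,-0.05,-0.019,0],[0,-0.045,-0.017,0]]'
python3 -m inch '[[0,-0.037,-0.014,0],[0,-0.02,-0.008,0],[0,0,0,0]]'
python3 -m inch '[[0.03,0,0,0],[0.045,0,0,0],[0.045,0,0,0],[0.02,0,0,0],[0,0,0,0]]'
```

```text
clock: 16.95
position: [0.5221, -0.1445, 0.2043]
ee_rot: [[0.0, -0.084, -0.996], [0.0, -0.996, 0.084], [-1.0, -0.0, -0.0]]
contact_force: [0.5, 0.3, -0.1]
width: -0.0001
clock: 17.32
position: [0.5485, -0.0901, 0.2041]
ee_rot: [[-0.0, -0.082, -0.997], [0.0, -0.997, 0.082], [-1.0, -0.0, 0.0]]
contact_force: [-0.5, -0.6, 0.1]
width: -0.0004
clock: 17.95
position: [0.5463, -0.0926, 0.0623]
ee_rot: [[-0.004, -0.086, -0.996], [0.001, -0.996, 0.086], [-1.0, -0.001, 0.004]]
contact_force: [-1.0, -0.5, -0.0]
width: 0.0001
```

```bash
python3 -m inch '[[0.005,0,0,0],[0.002,0,0,0],[0.001,0,0,0],[0,0,0,0]]'
python3 -m inch '[[0.0007,0,0,0],[0,0,0,0]]'
```

```text
clock: 18.45
position: [0.5485, -0.0931, 0.0565]
ee_rot: [[0.001, -0.086, -0.996], [-0.0, -0.996, 0.086], [-1.0, 0.0, -0.001]]
contact_force: [0.2, 0.1, 0.1]
width: -0.0002
clock: 18.7
position: [0.5483, -0.093, 0.0555]
ee_rot: [[0.0, -0.086, -0.996], [-0.0, -0.996, 0.086], [-1.0, 0.0, -0.0]]
contact_force: [-0.1, 0.2, 0.2]
width: 0.0
```

```bash
python3 -m inch '[[0.001,0,0,0],[0.0005,0,0,0],[0,0,0,0]]'
python3 -m inch '[[0,0.0001,0.0026,1.5],[0,0.0001,0.0026,1.5],[0,0.0001,0.0026,1.5],[0,0,0,0]]'
```

```text
clock: 19.08
position: [0.5492, -0.0932, 0.0551]
ee_rot: [[0.002, -0.086, -0.996], [-0.001, -0.996, 0.086], [-1.0, 0.0, -0.002]]
contact_force: [-0.5, 0.3, 6.5]
width: 0.0001
clock: 19.58
position: [0.5414, -0.0927, 0.0551]
ee_rot: [[0.002, -0.164, -0.986], [-0.001, -0.986, 0.164], [-1.0, 0.0, -0.002]]
contact_force: [-1.0, 1.1, 6.5]
width: 0.0002
```

```bash
python3 -m inch '[[-0.01,0,0,0],[-0.04,0,0,0],[-0.05,0,0,0],[-0.05,0,0,0]]'
python3 -m inch '[[0,0.03,0,0],[0,0.055,0,0],[0,0.055,0,0],[0,0.055,0,0],[0,0.055,0,0]]'
python3 -m inch '[[0,0.03,0,0],[0,0,0,0],[0,0,0,0]]'
python3 look.py f1; python3 yaw.py f1; sed -n '1,2p' /dev/null
python3 - <<'E'
from h import *
from scipy.optimize import minimize
for nm in("e1","f1"):
    i=cv2.imread(f"pics/{nm}t.png").astype(np.float32)
    g=np.arange(-.05,.05,.0005);X,Y=np.meshgrid(g+.5466,g+.005,indexing="ij")
    uv=proj("top",np.c_[X.ravel(),Y.ravel(),0*X.ravel()+.117]).astype(np.float32).reshape(*X.shape,2)
    red=cv2.remap(i,uv[...,0],uv[...,1],cv2.INTER_CUBIC)[...,2]
    def sc(p):
        r=np.hypot(X-p[0],Y-p[1]);a=np.arctan2(Y-p[1],X-p[0]);w=(r<.026)&(r>.006)
        return -(red*w*np.cos(6*(a-p[2]))).sum()/w.sum()
    b=min((minimize(sc,[.5466+dx,.005+dy,np.radians(97)],method="Nelder-Mead",options=dict(xatol=1e-5)) for dx in(-.003,0,.003) for dy in(-.003,0,.003)),key=lambda s:s.fun)
    print(nm,b.x[:2].round(4),np.degrees(b.x[2]).round(1))
E
```

```text
clock: 20.08
position: [0.54, -0.0922, 0.2056]
ee_rot: [[-0.0, -0.164, -0.987], [0.0, -0.987, 0.164], [-1.0, -0.0, 0.001]]
contact_force: [0.9, -0.7, 0.1]
width: 0.0004
clock: 20.7
position: [0.499, -0.3406, 0.2043]
ee_rot: [[0.0, -0.163, -0.987], [0.0, -0.987, 0.163], [-1.0, -0.0, -0.0]]
contact_force: [0.7, 0.1, -0.0]
width: -0.0001
clock: 21.08
position: [0.4946, -0.3679, 0.2038]
ee_rot: [[-0.0, -0.164, -0.987], [0.001, -0.987, 0.164], [-1.0, -0.001, 0.0]]
contact_force: [-0.8, 1.4, 0.3]
width: 0.0
brass 20 [269.07 196.78] [ 0.5508 -0.0498  0.114 ]
brass 33 [231.37 200.79] [0.539  0.0609 0.114 ]
star ctr [250.2  198.05] [0.5466 0.0057 0.117 ]
star arm mod 60: 37.8
from centre -85.7 0.0556
  axis [np.float64(-84.2)]
from centre 97.8 0.0557
  axis [np.float64(96.3)]
e1 [0.547  0.0051] 101.6
f1 [0.5467 0.0054] 97.5
```

View pics/f1.png

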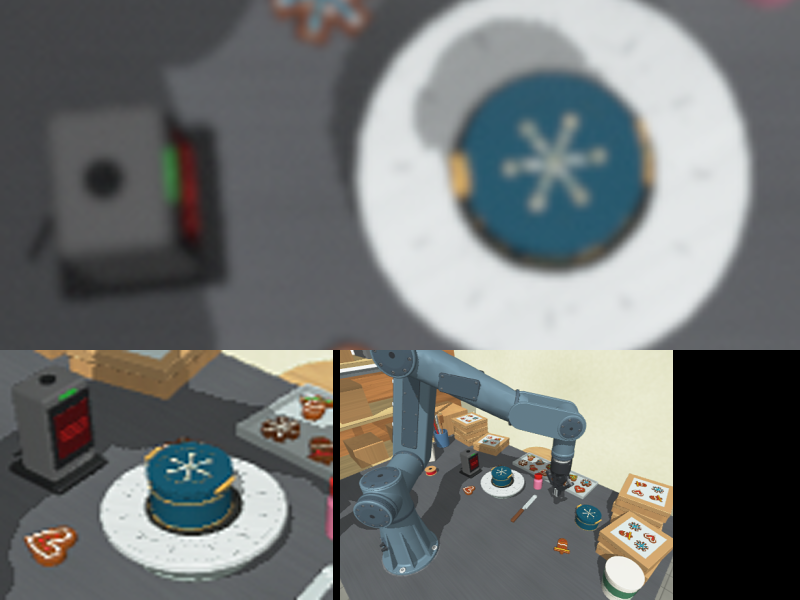

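The tab at (461,175) now points at the scanner. Star arm, tab and hinge axis give 96.3–97.8°, against the 96–98° I want. The lid is flush, the other items look undisturbed and the arm is clear.

```bash
python3 -c "
from rig import order,readout
print(order.sign_off(),readout.state()['clock'])"
```

```text
the job is handed in; nothing more can be done
the job is handed in; nothing more can be done
```

I pressed the lid shut and turned the tin so its label faces the scanner. The job was handed in at about 21 s of the 58 s allowed.

- **Lid:** It took a little over 12 N and then snapped. A second push stopped firmly at z ≈ 0.1165 m, where a shut lid should be at 0.117 m, and the pictures show it flush.
- **Turning:** A fingertip pressed on the plate carried the tin about 159° clockwise, and after a look I turned it about 4.7° more. The highest force reading was about 13 N.
- **Facing:** The tin's front finally measured 96.3–97.8° (star pattern, tab and hinge axis). The direction to face is less certain: my scanner measurements gave roughly 95.5–98.6°. I expect the facing error to be within about 2°.
- **Not seen directly:** No camera sees the label in its final position, so the facing is inferred from the lid's tab, hinge and star.
- **Position:** The tin measures about 3–4 mm from the fitted plate centre. It was already about that far off before I turned it, and that is close to the calibration error.
- **Surroundings:** The tin stands upright, the other items look undisturbed in the last pictures, and the arm is clear of everything.

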